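# Release a push-fit tube from the mixer's water manifold

## Task

Take the short steel tube out of its push-fit on the water manifold: with the fingers either side of the tube, press the release ring down gently with the fingertips (it creeps back up when let go) and, while it is still down, draw the tube straight up without wrenching the fitting. Then stand the tube upright, foot down, in the free hole of the wooden drying rack and let go of it, leaving the tube that is already drying there and the spatula, beaker and jar where they are.

Things in the scene. Friction and masses are not known exactly. Their poses are not given: they have to be found in the camera images.
- manifold: Aluminium water manifold, fixed to the bench: a block 90 x 200 x 60 mm (x, y, z); origin at the centre of its underside, z up. On top two brass ports 48 mm across: at y = -50 mm one closed by a solid plug (top 94 mm above the bench), at y = +50 mm the push-fit holding the tube. A hose stub sticks 42 mm out of the +x face. More than 25 N of pressing on it, its ring or stem harms it.
- port (a point): Point on the push-fit's axis level with the block's top face (60 mm above the bench). Round the tube stand a 16 mm high boss and over it the flat grey release ring: 47 mm outside, 23 mm inside diameter, rim 7 mm thick. The ring is screwed more or less far onto its stem, so its top, when up, lies anywhere from 34 to 58 mm above this point: not reported, to be felt or seen.
- ring_axis (a point): Point on the push-fit's axis 46 mm above port (middle of the ring's possible heights). The ring is sprung and gritty: it starts to move at about 9.5 N, needs about 12.5 N at the end of its 9 mm stroke, where it meets a hard stop, plus 0.8 N per mm/s of speed: press at 5 mm/s or less. Let go, it creeps up at about 4 mm/s.
- claws (a point): Point on the push-fit's axis 10 mm above port, where two hidden claws hold the tube by its bead. They let go when the ring is pressed 6.5 to 7 mm or more, and grip again as it creeps back. The tube is free for good once raised 10 mm with the ring still down. More than 30 N between tube and fitting (pulling on shut claws, side load) harms it.
- tube: Straight steel tube, 15 mm diameter, 118 mm long, about 0.11 kg, with a raised bead 20 mm across 31 to 37 mm above its foot. Origin at the centre of its foot, z up along it. At the start it stands in the push-fit, foot 30 mm below port, 30 to 54 mm of it showing above the ring; 0.7 mm of play all round, and 1 to 3 mm upwards before the claws stop it.
- rack: Fixed wooden drying rack, a block 75 x 160 x 50 mm (x, y, z) with two round holes 25 mm across and 40 mm deep from the top, 50 mm either side of its middle along its y. Origin at the centre of its underside.
- rack_hole0 (a point): Centre of the mouth of the rack's free hole (rack y = +50 mm), level with the rack's top, 50 mm above the bench; z up.
- dry_tube: An identical tube already standing in the rack's other hole (rack y = -50 mm), foot 10 mm above the bench; leave it there. Origin at its foot.
- spatula: Bystander: spatula 240 mm long lying flat between manifold and rack. Origin at its underside.
- beaker: Bystander: clear open beaker, 70 mm across, 90 mm high, in front of the robot. Origin at the centre of its underside.
- jar: Bystander: clear jar with a white lid, 64 mm across, 100 mm high, behind the working area. Origin at the centre of its underside.
Things that resemble listed ones, but are neither listed nor needed, are in the scene too. Leave any blue or red look-alike of the tube alone. Several things look just like the rack: the one meant starts farthest to the robot's left.

How it is judged:
On the way:
1. the tube is drawn up clear of the push-fit (z of tube in the frame of port above 0.045 m), for 0.1 s.
At the end, for the whole second after the job is handed in: The tube stands at rest in the rack's free hole, foot down: its foot within 12 mm of the hole's axis and at least 34 mm below the rack's top, leaning less than 0.25 rad, and is released (horizontal distance between tube and rack_hole0 below 0.012 m and z of tube in the frame of rack_hole0 below -0.034 m and angle between tube's own z axis and vertical below 0.25 rad and angle between the z axis of tube and the z axis of rack_hole0, either way round below 0.25 rad and linear speed of tube below 0.03 m/s); the robot touches nothing.
It fails at once if pressing on the manifold, its ring or stem with more than 25 N (contact force between any of the fingers, the arm and manifold above 25 N).
It fails at once if more than 30 N between the tube and the fitting (wrenching it or pulling on closed claws) (contact force between tube and manifold above 30 N).
It fails at once if the drying tube is moved by more than 15 mm (distance of dry_tube from where it was at the start of the episode above 0.015 m).
It fails at once if a bystander (spatula, beaker, jar) is moved by more than 30 mm (distance of any of spatula, beaker, jar from where it was at the start of the episode above 0.03 m).
It also fails if it takes over 72 s, if anything falls off the work surface, if the arm or the gripper's body presses on something with over 40 N, if the wrist force passes 120 N, or if a joint passes its speed limit or range.

## Robot

A 6-joint arm with a two-finger parallel gripper is mounted at the origin on the work surface. World frame = base frame: x ahead of the robot, y to its left, z up, the work surface at z = 0. Lengths are in m, angles in rad, forces in N, time in s.
With the tool pointing down it reaches from about 0.25 to 0.8 m from the base axis. Payload 8.5 kg.
Tool frame: the origin (TCP) lies at the very end of the fingers, on their centre line; the grasp point (between the pads) lies 19 mm behind it; z points along the fingers, y is the direction in which the jaws open and shut (so a half turn about z gives the same grasp; the last joint's range is limited). The gripper opens to 85 mm and grips with 20 to 120 N. Pads are 22 mm wide; open, the fingers measure 114 mm over their backs; the gripper's body (76 mm by 85 mm) begins 54 mm behind the grasp point. The pads swing forward as they close: fully open they stand 13 mm farther back than shut.
Start: joints at [-1.104, 0.238, -0.013, 1.319, 0, 1.571], TCP at [0.236, -0.469, 0.231] pointing down, gripper open.
Joint ranges: [-2.66, 2.66], [-1.03, 1.9], [-1.14, 1.46], [-1.82, 2.27], [-1.45, 1.34], [-3.14, 3.14]. Speed limits (rad/s): [2.22, 2.22, 2.79, 3.14, 3.14, 3.14].

## Interface

Orientations are given as a unit quaternion [x, y, z, w].
In Python, from plant import get_obs, camera, job_done gives the robot as it stands. The module is installed in compiled form; this text tells all that it offers.
- The arm moves only by the tool apply_moves, never from a script. Its argument "rows" is a list of rows, each a list of 7 numbers: the shift along the tool's x, y, z in units of 0.15 m (1.0 is 0.15 m), then the turn, a rotation vector about the tool's x, y, z in units of 0.5 rad (1.0 is 0.5 rad), then the gripper command: -1 is shut, 1 is fully open, values between are in proportion. In form: [[x, y, z, ax, ay, az, gripper], ...]. A call has 1 to 20 rows; each row is the pose to reach, as a shift and turn from the pose commanded when the call began, along the tool's axes at that moment; what a row does not reach only later rows make up. A row lasts 1/12 s, in which the tool goes at most 41.7 mm and 7.16 degrees, less where a joint would pass 70% of its speed; a pose out of reach is approached as far as the arm can. A call with a number of a shift or a turn outside -1 to 1 is refused whole. A call with a gripper value outside its range is refused whole. The fingers move at their own pace and stop on an object; "force" is the grip in N (left out, the last holds). Time passes only in rows, so rows that repeat a pose let the fingers close. It gives the time, the measured TCP pose, the force and the opening at its end, in the units of the state.
- get_obs(): the state, without advancing time (a new reading comes with each control period).
- camera(name): name is "side" or "top"; returns a dict with "img" (400x640x3 uint8, red, green, blue), "mtx" (3x3 intrinsics, pixels), "R" (3x3) and "t" (3): a world point X has camera coordinates R X + t. Camera axes: x right, y down, z forward; pixel columns grow to the right and rows downward; lengths in m; the calibration is good to about 2 mm. A picture is of the moment at which its call begins. There is no depth.
- job_done(): hands the job in, once; it reports no verdict.
The state is a dict: "time": time; "joint_positions": joint angles; "joint_vel": joint speeds; "joint_efforts": joint torques, N m; "tool_pos": TCP position; "tool_rot": TCP orientation; "ft_force": force on the tool from outside, world axes, zero at the start; "wrist_torque": the same for the moment, N m; "gripper_width": opening from 0.0 (shut) to 1.0 (fully open).
Only numpy, scipy, OpenCV 4.12 (cv2) and the standard library are available. Lean on these libraries where they do the work, as an engineer would, in place of code of your own. Each camera call takes 0.05 s, during which the arm holds its last target. There are 200 camera calls.

## Working session

There is one attempt and no reset: what is moved stays moved. The work goes in short steps, Python scripts to look and compute and a tool call to move; the robot and the scene stay as the last step left them, time stands still between calls to the robot, and variables do not carry over. Pictures are saved under pics/ and viewed, about 8 in all and at most 12, crops included, and the job is handed in when it is done.

Besides the shell and the picture viewer there is one more tool, called after ">>>" as name(argument=value, ...) on one line, values as JSON. apply_moves: Moves the arm, as the interface text tells. Shifts and turns lie within -1 to 1; 1 stands for 0.15 m of shift or 0.5 rad of turn. Its arguments: {"type":"object","properties":{"rows":{"type":"array"},"force":{"type":"number"}},"required":["rows"]}

```bash
mkdir -p pics; cat > h.py <<'E'
import numpy as np, cv2
from plant import get_obs, camera, job_done
def snap(n,f):
    c=camera(n); cv2.imwrite(f'pics/{f}.png',cv2.cvtColor(c['img'],cv2.COLOR_RGB2BGR)); np.savez(f'pics/{f}.npz',**c); return c
def load(f): return dict(np.load(f'pics/{f}.npz'))
def ray(c,u,v):
    d=c['R'].T@np.linalg.inv(c['mtx'])@np.array([u,v,1.]); return -c['R'].T@c['t'],d/np.linalg.norm(d)
def onz(c,u,v,z):
    o,d=ray(c,u,v); return o+d*(z-o[2])/d[2]
def proj(c,X):
    p=c['mtx']@(c['R']@np.array(X,float)+c['t']); return p[:2]/p[2]
def tri(c1,p1,c2,p2):
    o,d=ray(c1,*p1);q,e=ray(c2,*p2)
    s=np.linalg.lstsq(np.c_[d,-e],q-o,rcond=None)[0]
    a,b=o+d*s[0],q+e*s[1]; return (a+b)/2,np.linalg.norm(a-b)
E
python3 - <<'E'
from h import *
for n in('side','top'):
    c=snap(n,n+'0'); print(n,-c['R'].T@c['t'],c['R'].round(3).tolist(),c['mtx'].round(1).tolist())
print(get_obs())
E
```

```text
side [-0.06746502  0.65505124  0.74119328] [[-0.699, -0.715, 0.014], [-0.435, 0.409, -0.802], [0.568, -0.566, -0.598]] [[460.8, 0.0, 325.4], [0.0, 460.8, 201.3], [0.0, 0.0, 1.0]]
top [0.39413471 0.05015213 0.96170979] [[-0.029, -1.0, 0.007], [-0.981, 0.027, -0.19], [0.19, -0.012, -0.982]] [[363.7, 0.0, 319.3], [0.0, 363.7, 194.3], [0.0, 0.0, 1.0]]
{'time': 0.1, 'joint_positions': array([-1.10399354e+00,  2.38714520e-01, -1.41873972e-02,  1.31918178e+00,
       -2.52580444e-05,  1.57080433e+00]), 'joint_vel': array([ 0.00047322, -0.00154669,  0.00381967,  0.00044464,  0.00065021,
        0.00048266]), 'joint_efforts': array([ 4.36767755e-05, -5.39723039e+01,  3.46997094e+01,  1.34200731e-02,
        2.97831775e-05,  1.46883150e-05]), 'tool_pos': array([ 0.23609172, -0.46849943,  0.2307384 ]), 'tool_rot': array([ 9.72886045e-01,  2.31284088e-01, -1.61165312e-04, -6.23308418e-04]), 'ft_force': array([-0.49639514, -0.39430741,  0.12764622]), 'wrist_torque': array([-0.03085429, -0.05522337, -0.02388428]), 'gripper_width': 1.0046186997128488}
```

View pics/side0.png

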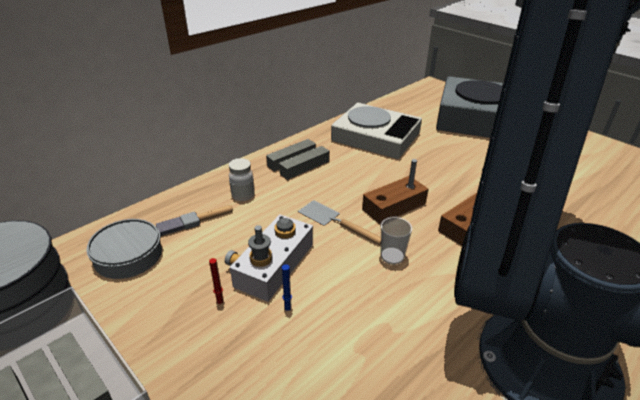

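View pics/top0.png

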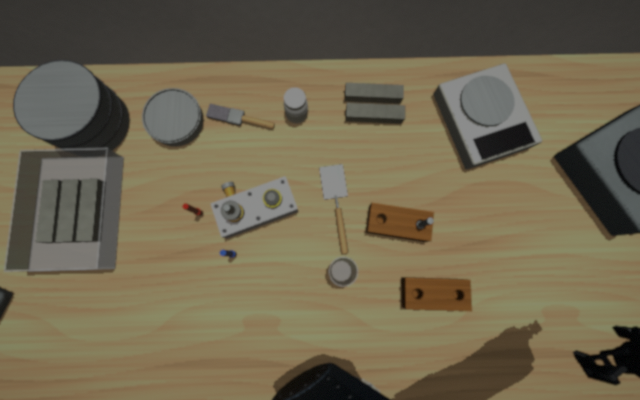

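The side view shows the manifold near (272,257), with the tube top near (258,230). The rack is near (395,197), its free hole near (378,200) and the drying tube near (413,172). In the top view, the push-fit is at about (232,210), the target rack at (400,222) with its free hole at (383,217), and a look-alike rack at (437,294). Red and blue look-alike tubes stand beside the manifold. Next I'll enlarge the crops.

```bash
python3 - <<'E'
from h import *
s=cv2.imread('pics/side0.png');t=cv2.imread('pics/top0.png')
def cr(i,x,y,w,h,k): return cv2.resize(i[y:y+h,x:x+w],(w*k,h*k),interpolation=cv2.INTER_CUBIC)
a=np.hstack([cr(s,225,205,100,75,4),cr(t,205,175,100,75,4)])
b=np.hstack([cr(s,350,150,100,75,4),cr(t,350,185,100,75,4)])
o=np.vstack([a,b]); o=cv2.convertScaleAbs(o,alpha=1.5)
cv2.imwrite('pics/crops.png',o)
E
```

```text
(no output)
```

View pics/crops.png

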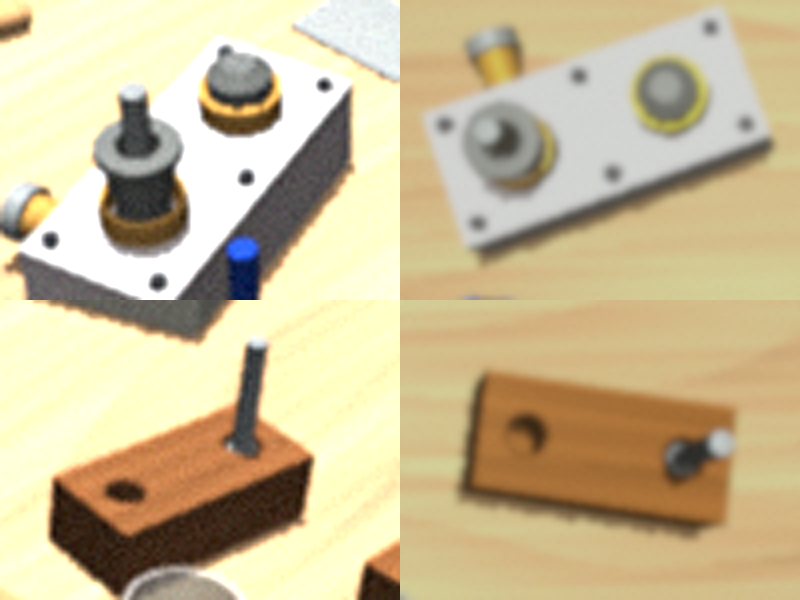

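```bash
python3 - <<'E'
from h import *
S,T=load('side0'),load('top0')
p=lambda x,y,ox,oy:((x+.5)/4-.5+ox,(y+.5)/4-.5+oy)
sa=lambda x,y:p(x,y,225,205); ta=lambda x,y:p(x-400,y,205,175)
sb=lambda x,y:p(x,y-300,350,150); tb=lambda x,y:p(x-400,y-300,350,185)
for n,a,b in[('tubetop',sa(134,93),ta(489,131)),('ring',sa(138,145),ta(505,141)),('hole',sb(125,491),tb(525,434)),('drytop',sb(257,344),tb(720,444))]:
    X,e=tri(S,a,T,b); print(n,X.round(4),e.round(4))
for n,cs,z,f in[('man',[(427,115),(728,8),(770,135),(470,247)],.06,ta),('rack',[(488,372),(735,408),(722,522),(472,487)],.05,tb)]:
    P=np.array([onz(T,*f(*c),z) for c in cs]); print(n,P.round(3).tolist(),P.mean(0).round(4))
    d=P[0]+P[3]-P[1]-P[2]; print(' yaw of long axis',np.arctan2(d[1],d[0]),np.linalg.norm(d)/2, [np.linalg.norm(P[i]-P[(i+1)%4]).round(3) for i in range(4)])
    u=d/np.linalg.norm(d); print(' +50:',(P.mean(0)+.05*u).round(4))
    for q in P: pass
o=get_obs(); print(o['tool_pos'])
E
```

```text
tubetop [0.5275 0.2503 0.1449] 0.0003
ring [0.5276 0.2499 0.1097] 0.0013
hole [ 0.5047 -0.1151  0.0496] 0.0008
drytop [ 0.4867 -0.2138  0.1258] 0.0004
man [[0.553, 0.31, 0.06], [0.617, 0.121, 0.06], [0.534, 0.096, 0.06], [0.469, 0.282, 0.06]] [0.5432 0.202  0.06  ]
 yaw of long axis 1.900950375310506 0.19836192595200433 [np.float64(0.2), np.float64(0.086), np.float64(0.197), np.float64(0.088)]
 +50: [0.527  0.2493 0.06  ]
rack [[0.545, -0.094, 0.05], [0.518, -0.249, 0.05], [0.446, -0.235, 0.05], [0.473, -0.08, 0.05]] [ 0.4955 -0.1642  0.05  ]
 yaw of long axis 1.399830084826727 0.15750359518441726 [np.float64(0.158), np.float64(0.073), np.float64(0.157), np.float64(0.074)]
 +50: [ 0.504  -0.1149  0.05  ]
[ 0.23609172 -0.46849943  0.2307384 ]
```

>>> apply_moves(rows=[[1,-0.88,0,0,0,-1,0.2],[1,-0.88,0,0,0,-1,0.2],[1,-0.88,0,0,0,-1,0.2],[1,-0.88,0,0,0,-1,0.2],[1,-0.88,0,0,0,-1,0.2],[1,-0.88,0,0,0,-1,0.2],[1,-0.88,0,0,0,-1,0.2]], force=20)

```text
time: 0.68
tool_pos: [0.3113, -0.2821, 0.2314]
tool_rot: [0.885, 0.466, -0.0, 0.0]
ft_force: [-0.4, -1.9, -0.1]
gripper_width: 0.599
```

>>> apply_moves(rows=[[1,-0.22,0,0,0,-1,0.2],[1,-0.22,0,0,0,-1,0.2],[1,-0.22,0,0,0,-1,0.2],[1,-0.22,0,0,0,-1,0.2],[1,-0.22,0,0,0,-1,0.2],[1,-0.22,0,0,0,-1,0.2],[1,-0.22,0,0,0,-1,0.2]])

```text
time: 1.27
tool_pos: [0.3688, -0.1421, 0.2311]
tool_rot: [0.744, 0.669, -0.0, -0.0]
ft_force: [-0.9, 0.2, -0.2]
gripper_width: 0.599
```

>>> apply_moves(rows=[[1,0.3,0,0,0,-0.208,0.2],[1,0.3,0,0,0,-0.208,0.2],[1,0.3,0,0,0,-0.208,0.2],[1,0.3,0,0,0,-0.208,0.2],[1,0.3,0,0,0,-0.208,0.2],[1,0.3,0,0,0,-0.208,0.2],[1,0.3,0,0,0,-0.208,0.2]])

```text
time: 1.85
tool_pos: [0.429, 0.0019, 0.2311]
tool_rot: [0.708, 0.706, -0.0, -0.0]
ft_force: [0.4, 0.4, -0.8]
gripper_width: 0.597
```

>>> apply_moves(rows=[[1,0.4,0,0,0,0,0.2],[1,0.4,0,0,0,0,0.2],[1,0.4,0,0,0,0,0.2],[1,0.4,0,0,0,0,0.2],[1,0.4,0,0,0,0,0.2]])

```text
time: 2.27
tool_pos: [0.4917, 0.1558, 0.2308]
tool_rot: [0.707, 0.707, 0.001, -0.0]
ft_force: [-1.7, -0.7, -0.9]
gripper_width: 0.6
```

>>> apply_moves(rows=[[0.653,0.255,0.26,0,0,0,-0.05],[0.653,0.255,0.26,0,0,0,-0.05],[0.653,0.255,0.26,0,0,0,-0.05],[0.653,0.255,0.26,0,0,0,-0.05],[0.653,0.255,0.26,0,0,0,-0.05],[0.653,0.255,0.26,0,0,0,-0.05],[0.653,0.255,0.26,0,0,0,-0.05],[0.653,0.255,0.26,0,0,0,-0.05]])

```text
time: 2.93
tool_pos: [0.5276, 0.2497, 0.1932]
tool_rot: [0.708, 0.706, 0.0, 0.0]
ft_force: [0.1, 0.1, 0.3]
gripper_width: 0.475
```

```bash
python3 - <<'E'
from h import *
o=get_obs(); print(o['tool_pos'],o['tool_rot'],o['gripper_width'],o['joint_positions'].round(2))
s=snap('side','side1')['img'];t=snap('top','top1')['img']
S=load('side1');T=load('top1');print(proj(S,o['tool_pos']),proj(T,o['tool_pos']))
cr=lambda i,x,y:cv2.resize(i[y:y+100,x:x+100,::-1],(400,400),interpolation=cv2.INTER_CUBIC)
cv2.imwrite('pics/c1.png',cv2.convertScaleAbs(np.hstack([cr(s,210,180),cr(t,185,160)]),alpha=1.5))
E
```

```text
[0.52764766 0.24966593 0.19322637] [7.07864769e-01 7.06347796e-01 4.70156806e-04 1.95963476e-04] 0.4749239453640004 [ 0.44  0.35  0.05  1.27 -0.    2.01]
[256.47083939 208.60356891] [221.742559   203.85932465]
```

View pics/c1.png

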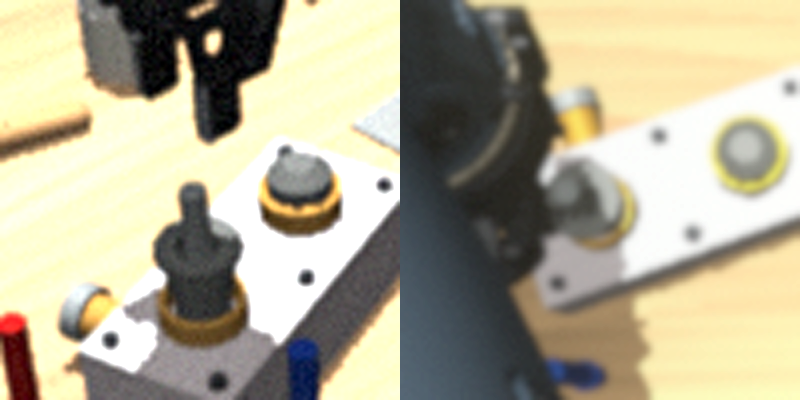

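The fingers straddle the tube axis above the fitting: tips near crop (218,138) and (140,90), with the tube top at (193,190). I'll go down beside the tube, staying above the ring, and narrow the gap.

>>> apply_moves(rows=[[0,0,0.1,0,0,0,-0.05],[0,0,0.2,0,0,0,-0.05],[0,0,0.3,0,0,0,-0.05],[0,0,0.36,0,0,0,-0.05],[0,0,0.42,0,0,0,-0.05],[0,0,0.46,0,0,0,-0.05],[0,0,0.46,0,0,0,-0.25],[0,0,0.46,0,0,0,-0.45],[0,0,0.46,0,0,0,-0.45],[0,0,0.46,0,0,0,-0.45],[0,0,0.46,0,0,0,-0.45]], force=20)

```text
time: 3.95
tool_pos: [0.5277, 0.2514, 0.1239]
tool_rot: [0.707, 0.707, 0.0, 0.0]
ft_force: [0.1, -0.8, -0.6]
gripper_width: 0.274
```

>>> apply_moves(rows=[[0,0,0,0,0,0,-0.5],[0,0,0,0,0,0,-0.53],[0,0,0,0,0,0,-0.56],[0,0,0,0,0,0,-0.58],[0,0,0,0,0,0,-0.58],[0,0,0,0,0,0,-0.58]])

```text
time: 4.45
tool_pos: [0.5274, 0.2513, 0.1233]
tool_rot: [0.707, 0.707, -0.0, -0.0]
ft_force: [-0.3, 0.2, -0.4]
gripper_width: 0.207
```

>>> apply_moves(rows=[[-0.004,0,0.01,0,0,0,-0.58],[-0.007,0,0.02,0,0,0,-0.58],[-0.007,0,0.03,0,0,0,-0.58],[-0.007,0,0.037,0,0,0,-0.58],[-0.007,0,0.041,0,0,0,-0.58],[-0.007,0,0.044,0,0,0,-0.58],[-0.007,0,0.046,0,0,0,-0.58],[-0.007,0,0.048,0,0,0,-0.58],[-0.007,0,0.05,0,0,0,-0.58],[-0.007,0,0.052,0,0,0,-0.58],[-0.007,0,0.054,0,0,0,-0.58],[-0.007,0,0.056,0,0,0,-0.58]])

```text
time: 5.45
tool_pos: [0.5274, 0.2502, 0.1149]
tool_rot: [0.707, 0.707, 0.0, -0.0]
ft_force: [-0.7, 0.1, -0.4]
gripper_width: 0.209
```

>>> apply_moves(rows=[[0,0,0.0025,0,0,0,-0.58],[0,0,0.005,0,0,0,-0.58],[0,0,0.0075,0,0,0,-0.58],[0,0,0.01,0,0,0,-0.58],[0,0,0.0125,0,0,0,-0.58],[0,0,0.015,0,0,0,-0.58],[0,0,0.0175,0,0,0,-0.58],[0,0,0.02,0,0,0,-0.58]])

```text
time: 6.12
tool_pos: [0.5275, 0.2503, 0.1126]
tool_rot: [0.707, 0.707, 0.0, 0.0]
ft_force: [-2.1, -1.0, 10.0]
gripper_width: 0.21
```

>>> apply_moves(rows=[[0,0,0,0,0,0,-0.58]])

```text
time: 6.2
tool_pos: [0.5275, 0.2502, 0.1126]
tool_rot: [0.707, 0.707, 0.0, 0.0]
ft_force: [-1.7, -1.6, 5.4]
gripper_width: 0.211
```

>>> apply_moves(rows=[[0,0,0.0025,0,0,0,-0.58],[0,0,0.005,0,0,0,-0.58],[0,0,0.0075,0,0,0,-0.58],[0,0,0.01,0,0,0,-0.58]])

```text
time: 6.53
tool_pos: [0.5276, 0.2503, 0.1117]
tool_rot: [0.707, 0.707, 0.001, 0.0]
ft_force: [-2.6, -1.4, 13.3]
gripper_width: 0.209
```

>>> apply_moves(rows=[[0,0,0.0025,0,0,0,-0.58],[0,0,0.005,0,0,0,-0.58],[0,0,0.0075,0,0,0,-0.58],[0,0,0.01,0,0,0,-0.58],[0,0,0.0125,0,0,0,-0.58],[0,0,0.015,0,0,0,-0.58],[0,0,0.0175,0,0,0,-0.58],[0,0,0.02,0,0,0,-0.58],[0,0,0.0225,0,0,0,-0.58],[0,0,0.025,0,0,0,-0.58]])

```text
time: 7.37
tool_pos: [0.5276, 0.2503, 0.1082]
tool_rot: [0.707, 0.707, 0.001, 0.0]
ft_force: [-3.9, -1.9, 15.1]
gripper_width: 0.203
```

>>> apply_moves(rows=[[0,0,0.0025,0,0,0,-0.58],[0,0,0.005,0,0,0,-0.58],[0,0,0.0075,0,0,0,-0.58],[0,0,0.01,0,0,0,-0.58]])

```text
time: 7.7
tool_pos: [0.5276, 0.2503, 0.1067]
tool_rot: [0.707, 0.707, 0.001, 0.0]
ft_force: [-4.6, -1.8, 14.3]
gripper_width: 0.213
```

>>> apply_moves(rows=[[0,-0.001,0.0025,0,0,0,-0.58],[0,-0.002,0.005,0,0,0,-0.58],[0,-0.003,0.0075,0,0,0,-0.58],[0,-0.003,0.01,0,0,0,-0.58]])

```text
time: 8.03
tool_pos: [0.5275, 0.2503, 0.1054]
tool_rot: [0.707, 0.707, 0.001, 0.0]
ft_force: [-3.4, -3.3, 14.9]
gripper_width: 0.209
```

>>> apply_moves(rows=[[0,0,0,0,0,0,-0.61],[0,0,0,0,0,0,-0.63]])

```text
time: 8.2
tool_pos: [0.5267, 0.2503, 0.105]
tool_rot: [0.707, 0.707, 0.0, -0.0]
ft_force: [-3.6, -2.5, 12.7]
gripper_width: 0.184
```

>>> apply_moves(rows=[[0,0,0.001,0,0,0,-0.66],[0,0,0.002,0,0,0,-0.72],[0,0,0.003,0,0,0,-0.8],[0,0,0.003,0,0,0,-0.9]], force=25)

```text
time: 8.53
tool_pos: [0.527, 0.2504, 0.105]
tool_rot: [0.707, 0.707, 0.001, 0.0]
ft_force: [-5.1, -1.3, 15.5]
gripper_width: 0.17
```

>>> apply_moves(rows=[[0,0,0.0015,0,0,0,-0.9],[0,0,0.0025,0,0,0,-0.9]])

```text
time: 8.7
tool_pos: [0.527, 0.2504, 0.105]
tool_rot: [0.707, 0.707, 0.001, 0.0]
ft_force: [-6.9, -2.0, 21.2]
gripper_width: 0.168
```

>>> apply_moves(rows=[[0,0,-0.06,0,0,0,-1],[0,0,-0.14,0,0,0,-1],[0,0,-0.22,0,0,0,-1],[0,0,-0.3,0,0,0,-1],[0,0,-0.4,0,0,0,-1],[0,0,-0.5,0,0,0,-1],[0,0,-0.6,0,0,0,-1],[0,0,-0.66,0,0,0,-1],[0,0,-0.66,0,0,0,-1],[0,0,-0.66,0,0,0,-1]])

```text
time: 9.53
tool_pos: [0.5271, 0.2503, 0.2018]
tool_rot: [0.707, 0.707, 0.0, -0.0]
ft_force: [0.5, -0.4, -2.0]
gripper_width: 0.168
```

```bash
python3 - <<'E'
from h import *
o=get_obs(); print(o['tool_pos'],o['ft_force'],o['gripper_width'])
s=snap('side','side2')['img'];t=snap('top','top2')['img']
cr=lambda i,x,y:cv2.resize(i[y:y+130,x:x+130,::-1],(520,520),interpolation=cv2.INTER_CUBIC)
cv2.imwrite('pics/c2.png',cv2.convertScaleAbs(cr(s,195,140),alpha=1.5))
E
```

```text
[0.52705165 0.25026393 0.20177646] [ 0.52053934 -0.35700048 -1.95422159] 0.1683155672478215
```

View pics/c2.png

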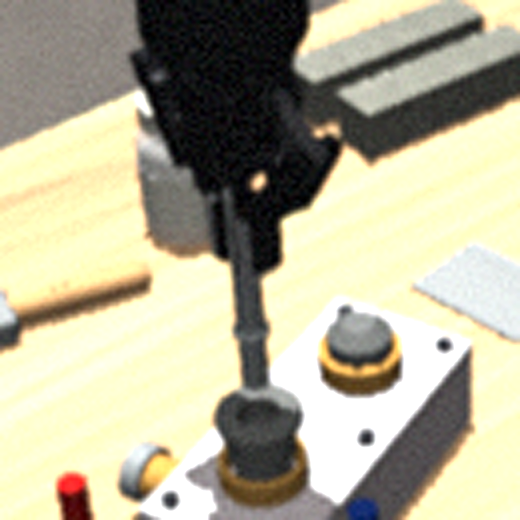

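The tube is out of the fitting: its foot is at crop (256,385), just above the ring, and the fingers hold its upper part. Next I'll carry it to the rack.

>>> apply_moves(rows=[[-0.05,0,-0.1,0,0,0,-1],[-0.2,-0.02,-0.15,0,0,0,-1],[-0.4,-0.03,-0.15,0,0,0,-1],[-0.6,-0.05,-0.15,0,0,0,-1],[-0.8,-0.05,-0.15,0,0,0,-1],[-1,-0.05,-0.15,0,0,0,-1]], force=40)

```text
time: 10.13
tool_pos: [0.5187, 0.0989, 0.2234]
tool_rot: [0.707, 0.707, -0.001, -0.0]
ft_force: [1.2, -0.4, -0.4]
gripper_width: 0.162
```

>>> apply_moves(rows=[[-0.2,-0.02,0,0,0,0,-1],[-0.4,-0.03,0,0,0,0,-1],[-0.6,-0.05,0,0,0,0,-1],[-0.8,-0.05,0,0,0,0,-1],[-0.9,-0.05,0,0,0,0,-1],[-1,-0.05,0,0,0,0,-1]])

```text
time: 10.63
tool_pos: [0.5113, -0.0514, 0.2234]
tool_rot: [0.708, 0.707, -0.001, -0.001]
ft_force: [0.0, 0.4, -1.9]
gripper_width: 0.16
```

>>> apply_moves(rows=[[-0.15,-0.02,0.05,0,0,0,-1],[-0.3,-0.05,0.1,0,0,0,-1],[-0.4,-0.05,0.15,0,0,0,-1],[-0.434,-0.05,0.2,0,0,0,-1],[-0.434,-0.05,0.2,0,0,0,-1],[-0.434,-0.05,0.2,0,0,0,-1]])

```text
time: 11.13
tool_pos: [0.5039, -0.1145, 0.1935]
tool_rot: [0.707, 0.707, -0.0, -0.001]
ft_force: [-0.5, 0.7, -0.9]
gripper_width: 0.161
```

```bash
python3 - <<'E'
from h import *
o=get_obs(); print(o['tool_pos'],o['tool_rot'],o['ft_force'],o['gripper_width'])
s=snap('side','side3')['img'];t=snap('top','top3')['img']
S=load('side3');T=load('top3')
for z in(.05,.12,.19): print(z,proj(S,[.5045,-.115,z]),proj(T,[.5045,-.115,z]))
cr=lambda i,x,y:cv2.resize(i[y:y+100,x:x+100,::-1],(400,400),interpolation=cv2.INTER_CUBIC)
cv2.imwrite('pics/c3.png',cv2.convertScaleAbs(np.hstack([cr(s,335,120),cr(t,335,160)]),alpha=1.5))
E
```

```text
[ 0.50393938 -0.11451757  0.1934921 ] [ 7.07312576e-01  7.06900202e-01 -3.55512613e-04 -9.47052953e-04] [-0.46821953  0.73580357 -0.85131517] 0.16105506884569432
0.05 [380.78301343 197.27569525] [380.97260593 218.3168338 ]
0.12 [383.23627133 174.28081465] [386.16843666 214.56052537]
0.19 [385.87777663 149.52145331] [392.27913568 210.14281597]
```

View pics/c3.png

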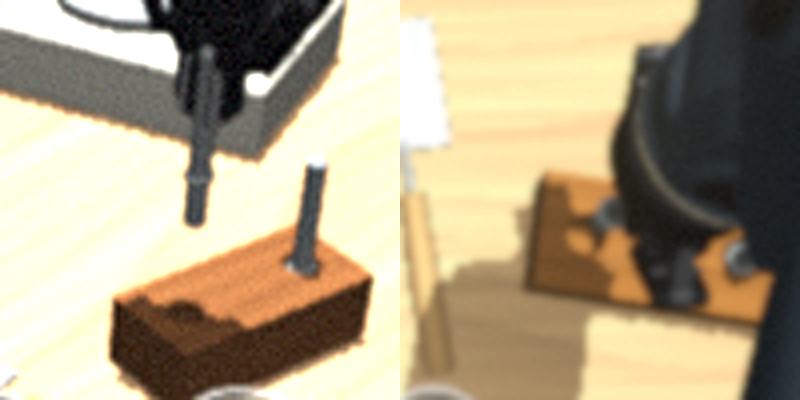

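The foot is at side crop (195,222), which is pixel (383.7,175.1). The prediction for the hole axis at z=0.12 is (383.2,174.3), so it is aligned. I'll go down in stages.

>>> apply_moves(rows=[[0,0,0.08,0,0,0,-1],[0,0,0.18,0,0,0,-1],[0,0,0.28,0,0,0,-1],[0,0,0.36,0,0,0,-1],[0,0,0.42,0,0,0,-1],[0,0,0.46,0,0,0,-1],[0,0,0.5,0,0,0,-1],[0,0,0.54,0,0,0,-1],[0,0,0.54,0,0,0,-1]])

```text
time: 11.98
tool_pos: [0.5042, -0.1146, 0.1126]
tool_rot: [0.707, 0.707, -0.0, -0.0]
ft_force: [-0.2, 0.1, -1.5]
gripper_width: 0.167
```

>>> apply_moves(rows=[[0,0,0.02,0,0,0,-1],[0,0,0.04,0,0,0,-1],[0,0,0.06,0,0,0,-1],[0,0,0.08,0,0,0,-1],[0,0,0.1,0,0,0,-1],[0,0,0.12,0,0,0,-1],[0,0,0.13,0,0,0,-1],[0,0,0.14,0,0,0,-1],[0,0,0.14,0,0,0,-1]])

```text
time: 12.73
tool_pos: [0.5043, -0.1149, 0.092]
tool_rot: [0.707, 0.707, -0.0, -0.0]
ft_force: [-0.9, 0.0, -1.6]
gripper_width: 0.165
```

>>> apply_moves(rows=[[0,0,0.005,0,0,0,-1],[0,0,0.01,0,0,0,-1],[0,0,0.015,0,0,0,-1],[0,0,0.02,0,0,0,-1],[0,0,0.025,0,0,0,-1],[0,0,0.03,0,0,0,-1],[0,0,0.03,0,0,0,-1]])

```text
time: 13.32
tool_pos: [0.5044, -0.1148, 0.0877]
tool_rot: [0.707, 0.707, -0.0, -0.0]
ft_force: [-0.3, 0.0, -2.1]
gripper_width: 0.164
```

```bash
python3 - <<'E'
from h import *
s=snap('side','side4')['img']
cr=lambda i,x,y:cv2.resize(i[y:y+100,x:x+130,::-1],(520,400),interpolation=cv2.INTER_CUBIC)
cv2.imwrite('pics/c4.png',cv2.convertScaleAbs(cr(s,335,120),alpha=1.5))
E
```

```text
(no output)
```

View pics/c4.png

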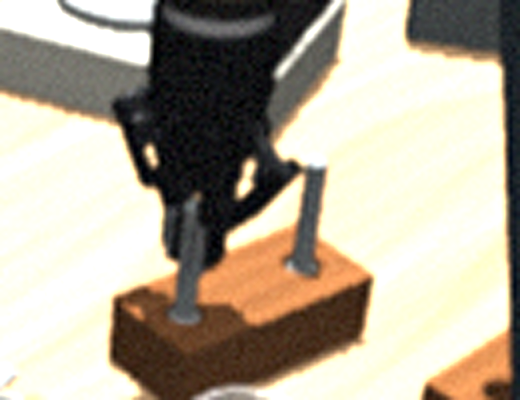

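The tube stands in the free hole, with its shaft at crop (185,315), and the drying tube is untouched. I'll lower it until it touches the bottom.

>>> apply_moves(rows=[[0,0,0.004,0,0,0,-1],[0,0,0.008,0,0,0,-1],[0,0,0.012,0,0,0,-1],[0,0,0.016,0,0,0,-1],[0,0,0.016,0,0,0,-1]])

```text
time: 13.78
tool_pos: [0.5044, -0.1149, 0.0853]
tool_rot: [0.707, 0.707, -0.0, -0.0]
ft_force: [0.9, -1.1, -0.7]
gripper_width: 0.161
```

>>> apply_moves(rows=[[0,0,0.005,0,0,0,-1],[0,0,0.01,0,0,0,-1],[0,0,0.01,0,0,0,-1]])

```text
time: 14.03
tool_pos: [0.5048, -0.115, 0.085]
tool_rot: [0.707, 0.707, 0.0, 0.001]
ft_force: [-1.8, -0.2, 8.9]
gripper_width: 0.161
```

>>> apply_moves(rows=[[0,0,0,0,0,0,-0.62],[0,0,0,0,0,0,-0.58],[0,0,0,0,0,0,-0.54],[0,0,0,0,0,0,-0.48],[0,0,0,0,0,0,-0.4],[0,0,0,0,0,0,-0.3],[0,0,0,0,0,0,-0.2],[0,0,0,0,0,0,-0.1],[0,0,0,0,0,0,0],[0,0,0,0,0,0,0],[0,0,0,0,0,0,0],[0,0,0,0,0,0,0]])

```text
time: 15.03
tool_pos: [0.5045, -0.1149, 0.0839]
tool_rot: [0.707, 0.707, 0.0, -0.0]
ft_force: [0.1, -0.2, 0.3]
gripper_width: 0.503
```

>>> apply_moves(rows=[[0,0,-0.03,0,0,0,0],[0,0,-0.08,0,0,0,0],[0,0,-0.15,0,0,0,0],[0,0,-0.25,0,0,0,0],[0,0,-0.35,0,0,0,0],[0,0,-0.5,0,0,0,0],[0,0,-0.7,0,0,0,0],[0,0,-0.85,0,0,0,0],[0,0,-0.95,0,0,0,0],[0,0,-0.95,0,0,0,0],[0,0,-0.95,0,0,0,0]])

```text
time: 15.95
tool_pos: [0.5049, -0.115, 0.2276]
tool_rot: [0.707, 0.707, 0.001, 0.001]
ft_force: [0.6, -0.3, -0.1]
gripper_width: 0.504
```

```bash
python3 - <<'E'
from h import *
S=snap('side','side5');s=S['img'];t=snap('top','top5')['img'];o=get_obs();print(o['tool_pos'],o['ft_force'],o['gripper_width'])
for z in(.05,.128): print(z,proj(S,[.5045,-.115,z]))
cr=lambda i,x,y:cv2.resize(i[y:y+100,x:x+100,::-1],(400,400),interpolation=cv2.INTER_CUBIC)
cv2.imwrite('pics/c5.png',cv2.convertScaleAbs(np.hstack([cr(s,345,130),cr(t,335,160)]),alpha=1.5))
E
```

```text
[ 0.50403896 -0.11479807  0.22589136] [-0.4197045  -0.30081134  0.08634785] 0.49818596327326115
0.05 [380.78301343 197.27569525]
0.128 [383.5282361  171.54417011]
```

View pics/c5.png

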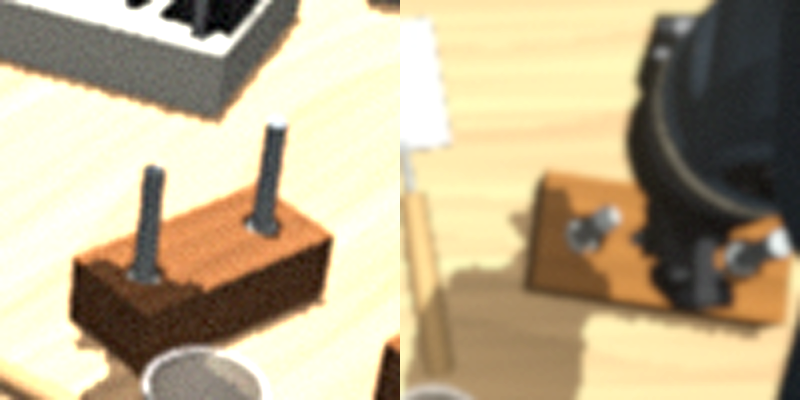

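The tube stands upright in the free hole, its top at crop (153,170), which is pixel (383.3,172.5) against a predicted (383.5,171.5). It matches the height and lean of the drying tube, and the gripper is clear.

```bash
python3 -c "
from h import *
print(job_done())"
```

```text
the job is handed in; nothing more can be done
None
```

The tube is out of the push-fit and standing upright in the free hole of the leftmost rack, released. I handed the job in at about 16 s of the 72 s allowed.

- **Release and pull:** I pressed the ring with the fingertips either side of the tube. First contact was at about z = 0.113 m and I pressed it roughly 7.7 mm. I gripped the tube at that depth and drew it straight up about 97 mm.
- **Forces:** The most I read while pressing was 21 N at the wrist, against the 25 N limit. Readings come only at the end of each move, so a brief higher peak would not have shown.
- **Ring height:** The camera put the ring top at about 0.110 m, 3 mm lower than I felt it, so I went by the contact.
- **Final check:** The tube top is within about 1 pixel of where it should be for a tube seated on the hole's axis. I felt the bottom of the hole at 9 N before letting go. The gripper is clear and reads about zero force.
- **Other objects:** The drying tube looked unmoved in the last picture. I saw no sign of contact with the spatula, beaker or jar, but I did not measure their positions again.

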